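# Set up the two-piece squeezer on its saucer

### The arm

A 6-joint arm with a two-finger parallel gripper is mounted at the origin on the work surface. World frame = base frame: x ahead of the robot, y to its left, z up, the work surface at z = 0. Lengths are in m, angles in rad, forces in N, time in s.
With the tool pointing down it reaches from about 0.35 to 0.85 m from the base axis. Payload 8.1 kg.
Tool frame: the origin (TCP) lies at the very end of the fingers, on their centre line; the grasp point (between the pads) lies 19 mm behind it; z points along the fingers, y is the line along which they close (so a half turn about z gives the same grasp; the last joint's range is limited). The gripper opens to 93 mm and grips with 3 to 60 N. Pads are 15 mm wide; open, the fingers measure 128 mm over their backs; the gripper's body (75 mm by 188 mm) begins 65 mm behind the grasp point.
Start: joints at [-1.388, 0.13, 1.488, -0, 1.523, -0.085], TCP at [0.159, -0.579, 0.219] pointing down, gripper open.
Joint ranges: [-2.96, 2.96], [-0.89, 2.26], [0.02, 2.5], [-1.34, 4.48], [0, 2.73], [-2.66, 2.66]. Speed limits (rad/s): [2.39, 2.39, 2.79, 3.14, 3.14, 3.14].

### API

Orientations are given as a rotation vector (axis times angle).
In Python, from plant import robot, imaging gives the robot as it stands.
- The arm moves only by the tool jog_arm, never from a script. Its argument "rows" is a list of rows, each a list of 2 entries, a list of its own where there are three numbers: the shift along the tool's x, y, z each as a share of 0.2 m, from -1 to 1, then the turn, a rotation vector about the tool's x, y, z each as a share of pi/2 rad, from -1 to 1. A call has 1 to 5 rows; each row is the pose to reach, as a shift and turn from the pose commanded when the call began, along the tool's axes at that moment; what a row does not reach only later rows make up. A row lasts 1/10 s, in which the tool goes at most 50 mm and 8.59 degrees, less where a joint would pass 70% of its speed; a pose out of reach is approached as far as the arm can. A call with a number of a shift or a turn outside -1 to 1 is refused whole. A call with a gripper value outside its range is refused whole. "hand" is the closure, from -1 (fully open) to 1 (shut), set as the call begins (left out, the last holds). The fingers move at their own pace and stop on an object; "squeeze" is the grip in N (left out, the last holds). Time passes only in rows, so rows that repeat a pose let the fingers close. It gives the time, the measured TCP pose, the force, the opening and the grip force at its end, in the units of the state.
- robot.read_state(): the state, without advancing time (a new reading comes with each control period).
- imaging.read_camera(name): name is "scene" or "top" or "wrist"; returns a dict with "frame" (480x640x3 uint8, red, green, blue), "vertical_fov" (degrees; the focal length in pixels is half the picture's height over the tangent of half this angle, whatever the lens; pixels are square), "cx", "cy" (the principal point, pixels), "k1" (the pictures are not rectified: a ray, as slopes to the right and down, at radius r is drawn at 1 + k1 r^2 times it, then the intrinsics apply), "R" (3x3) and "t" (3): a world point X has camera coordinates R X + t. Camera axes: x right, y down, z forward; pixel columns grow to the right and rows downward; lengths in m; the calibration is good to about 2 mm. A picture is of the moment at which its call begins. There is no depth.
- robot.close_job(): hands the job in; it is judged then, once.
The state is a dict: "t": time; "q": joint angles; "dq": joint speeds; "joint_torque": joint torques, N m; "tool_pos": TCP position; "orientation": TCP orientation; "force": force on the tool from outside, world axes, zero at the start; "wrist_torque": the same for the moment, N m; "opening": finger opening in m; "gripper_force": force on a finger pad.
Only numpy, scipy, OpenCV 4.12 (cv2) and the standard library are available. Lean on these libraries where they do the work, as an engineer would, in place of code of your own. Each camera call takes 0.05 s, during which the arm holds its last target. There are 200 camera calls.

### The job

Get the squeezer ready on the saucer: first clear the wooden lid off the saucer by closing the glass jar with it, lid centred on the jar's rim; then stand the white squeezer bowl upright in the middle of the saucer; then lay the reamer piece on the bowl with its edges flush all round and its green lip over the green spout. Set everything down gently, neither dropped nor pressed down hard, leave the jar and the saucer standing flat on the sideboard, and leave the other things where they are.

Things in the scene. Friction and masses are not known exactly. Their poses are not given: they have to be found in the camera images.
- saucer: round ceramic saucer, blue flat middle (136 mm dia, its top 7 mm above the table) and white upturned rim (164 mm dia, 12 mm high). Origin: centre of its underside, z up
- jar: open cylindrical glass jar with a steel mouth ring, 92 mm dia, 110 mm high, mouth 78 mm dia inside. Origin: centre of its underside, z up
- jar_mouth (a point): centre of the jar's mouth, level with the top face of its rim, 110 mm above the jar's origin
- lid: flat round wooden jar lid with a black rubber underside, 92 mm dia, 12 mm thick, nothing projecting below; on its top a cylindrical wooden knob, 24 mm dia and 30 mm high (top 42 mm above the underside). It starts lying on the saucer. Origin: centre of its underside, z up. Closed, its origin coincides with jar_mouth
- squeezer_bowl: lower piece of the white plastic squeezer: open-topped rectangular bowl, 110 (x) x 58 (y) x 46 (z) mm, walls and floor 4 mm, with a small green spout (24 mm wide, reaching 12 mm out, 12 mm deep at rim height) in the middle of its +x end. Origin: centre of its underside, x towards the spout, z up
- bowl_top (a point): centre of the bowl's open top, level with its rim, 46 mm above the bowl's origin
- bowl_spout (a point): outer end of the bowl's green spout, at rim height, 67 mm from the bowl's middle along +x
- squeezer_top: reamer piece, upper part of the squeezer: white plate 110 (x) x 58 (y) x 6 mm, flat below, green lip (24 wide, 12 out) in the middle of its +x end, ridged reamer in its middle, 48 mm high overall; its cross fins are 44 mm across along x and y, 10 thick, from 6 to 34 mm above the underside. Origin: centre of underside, x to the lip, z up. Assembled: origin at bowl_top, edges flush
- top_lip (a point): outer end of the green lip, on the underside, 67 mm from the piece's middle along +x; assembled it coincides with bowl_spout
- salt_pot: bystander: small white ceramic salt pot with a steel cap, 48 dia x 60 high mm; origin at the centre of its underside
- mug: bystander: terracotta mug with a handle, 76 dia x 85 high mm; origin at the centre of its underside
- pepper_mill: bystander: turned wooden pepper mill, 52 dia x 125 high mm; origin at the centre of its underside

How it is judged:
By the outcome, as a careful person would: the job done as asked, in the order asked, and still so for the second after the job is handed in, with the robot touching nothing.
It also fails if it takes over 72 s, if anything falls off the work surface, if the arm or the gripper's body presses on something with over 40 N, if the wrist force passes 120 N, or if a joint passes its speed limit or range.

## Working session

There is one attempt and no reset: what is moved stays moved. The work goes in short steps, Python scripts to look and compute and a tool call to move; the robot and the scene stay as the last step left them, time stands still between calls to the robot, and variables do not carry over. Pictures are saved under pics/ and viewed, at most 10 in all, crops included, and the job is handed in when it is done.

Besides the shell and the picture viewer there is one more tool, called after "Call:" as name([rows], argument=value, ...), one row to a line, values as JSON. jog_arm: Moves the arm, as the interface text tells. Its arguments: {"type":"object","properties":{"rows":{"type":"array"},"hand":{"type":"number"},"squeeze":{"type":"number"}},"required":["rows"]}

```bash
ls; mkdir -p pics
python3 - <<'E'
from plant import robot, imaging
import cv2,numpy as np,pickle
s=robot.read_state();print(s)
d={n:imaging.read_camera(n) for n in("scene","top","wrist")}
pickle.dump(d,open('cam0.pkl','wb'))
for n in d:
    c=d[n];print(n,c['vertical_fov'],c['cx'],c['cy'],c['k1'],(-c['R'].T@c['t']).round(3),c['R'].round(2).tolist())
    cv2.imwrite(f'pics/{n}0.png',c['frame'][...,::-1])
E
```

```text
pics
{'t': 0.0, 'q': array([-1.38840335e+00,  1.31177297e-01,  1.48927268e+00, -2.23416131e-05,
        1.52301481e+00, -8.53894654e-02]), 'dq': array([-0.00187911, -0.00063551, -0.00016335, -0.0002312 ,  0.00151734,
       -0.00033254]), 'joint_torque': array([ 1.65725309e-03, -5.59845471e+01, -4.91753304e+01,  7.67174712e-02,
        3.56603146e-02, -1.69157706e-04]), 'tool_pos': array([ 0.15867052, -0.57804076,  0.21758145]), 'orientation': array([-3.11162289e+00, -4.19128256e-01,  1.77480807e-04]), 'force': array([-0.51924823, -0.61735043,  0.56810227]), 'wrist_torque': array([ 0.02348624,  0.04999285, -0.00245552]), 'gripper_force': 0.0, 'opening': 0.09315638915213066}
scene 45.0090892068114 330.71233043045453 236.40068386562112 0.05997828982285154 [ 1.372 -0.667  0.745] [[0.67, 0.75, 0.0], [0.4, -0.35, -0.85], [-0.63, 0.57, -0.53]]
top 52.90665910549724 323.94342507289736 237.91111848296796 -0.040426977457181205 [ 0.378 -0.007  1.042] [[-0.03, -1.0, -0.0], [-0.98, 0.03, -0.22], [0.22, -0.01, -0.98]]
wrist 60.09948117007315 317.6371092466777 240.39397800080303 0.014459570365031387 [ 0.223 -0.56   0.385] [[0.26, -0.96, -0.0], [-0.93, -0.26, 0.25], [-0.24, -0.06, -0.97]]
```

View pics/top0.png

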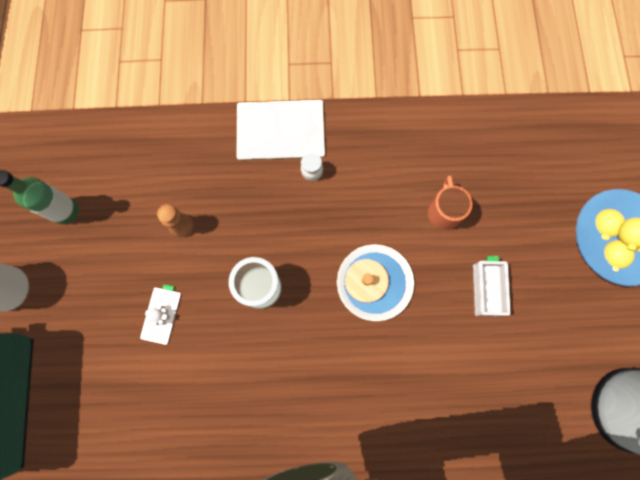

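View pics/scene0.png

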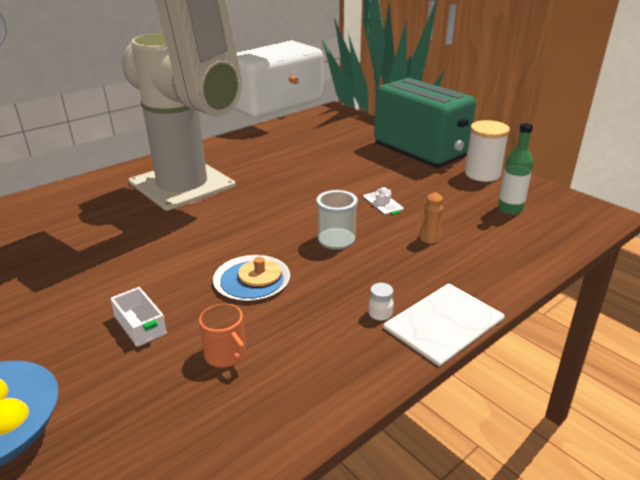

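The top view shows the saucer at (375,283) with the lid at (368,281), the jar mouth at (255,282), the bowl at (492,289) and the reamer piece at (160,316). Both green parts point up the image. The scene view agrees and shows everything upright.

```bash
cat > h.py <<'E'
import numpy as np,cv2
from scipy.optimize import least_squares
from scipy.spatial.transform import Rotation as Ro
def K(c):
    f=240/np.tan(np.radians(c['vertical_fov']/2)); return np.array([[f,0,c['cx']],[0,f,c['cy']],[0,0,1.]])
def cast(c,p,z):
    u=cv2.undistortPoints(np.float64(p).reshape(-1,1,2),K(c),np.array([c['k1'],0,0,0.]))[:,0]
    d=np.c_[u,np.ones(len(u))]@c['R']; o=-c['R'].T@c['t']
    return o+d*((z-o[2])/d[:,2])[:,None]
def proj(c,X):
    r=cv2.projectPoints(np.float64(X).reshape(-1,1,3),cv2.Rodrigues(c['R'])[0],c['t'],K(c),np.array([c['k1'],0,0,0.]))[0]; return r[:,0]
def hsv(c): return cv2.cvtColor(c['frame'],cv2.COLOR_RGB2HSV)
def blob(m,near=None):
    cs=cv2.findContours(m.astype(np.uint8),cv2.RETR_EXTERNAL,cv2.CHAIN_APPROX_NONE)[0]
    cs=[k for k in cs if len(k)>8]
    if near is None: return max(cs,key=cv2.contourArea)[:,0]
    return min(cs,key=lambda k:np.hypot(*(k[:,0].mean(0)-near))-0.02*cv2.contourArea(k))[:,0]
def circ(P):
    r=least_squares(lambda v:np.hypot(P[:,0]-v[0],P[:,1]-v[1])-v[2],[*P[:,:2].mean(0),.04],loss='soft_l1',f_scale=.001).x; return r
def rect(P):
    (c,s,a)=cv2.minAreaRect((P[:,:2]*1000).astype(np.float32)); return np.array(c)/1000,s,a
def win(m,x0,x1,y0,y1):
    w=np.zeros(m.shape,bool); w[y0:y1,x0:x1]=m[y0:y1,x0:x1]; return w
def totool(s,v):
    return Ro.from_rotvec(s['orientation']).inv().apply(v)
E
python3 - <<'E'
import pickle
from h import *
d=pickle.load(open('cam0.pkl','rb'));c=d['top'];H=hsv(c);h,s,v=H[...,0].astype(int),H[...,1].astype(int),H[...,2].astype(int)
blue=(h>95)&(h<125)&(s>100)
white=(s<70)&(v>130)
m=win(blue|white,325,425,235,330); k=blob(m); print('saucer',circ(cast(c,k,.012)))
k=blob(win(blue,325,425,235,330)); print('blue',circ(cast(c,k,.007)))
m=win(~blue&(s>60),345,400,255,310); k=blob(win((h>8)&(h<30)&(s>60)&(v>120),340,400,250,315)); print('lid',circ(cast(c,k,.019)))
k=blob(win((s<90)&(v>90),220,290,250,315)); print('jar',circ(cast(c,k,.11)),k.min(0),k.max(0))
g=(h>45)&(h<80)&(s>120)
for n,w,z in(('bowl',(460,525,245,325),.046),('top',(130,195,275,355),.006)):
    k=blob(win(white,*w));P=cast(c,k,z);print(n,rect(P),cv2.boxPoints(cv2.minAreaRect(np.float32(P[:,:2]*1000))).round().tolist())
    k=blob(win(g,*w));print(' green',cast(c,k,z).mean(0),rect(cast(c,k,z)),k.min(0),k.max(0))
for n,(x0,x1,y0,y1) in dict(a=(455,530,240,330),b=(125,200,270,360),j=(220,295,245,320),l=(330,420,235,330)).items():
    pass
t=[cv2.resize(c['frame'][y0:y1,x0:x1],(390,290),interpolation=cv2.INTER_CUBIC) for x0,x1,y0,y1 in((440,560,240,329),(100,220,270,359),(200,320,240,329),(315,435,238,327))]
cv2.imwrite('pics/crops.png',np.vstack([np.hstack(t[:2]),np.hstack(t[2:])])[...,::-1])
E
```

```text
saucer [ 0.50670777 -0.11963645  0.08207791]
blue [ 0.50619069 -0.11968113  0.06146826]
lid [ 0.50850329 -0.10183332  0.04366709]
jar [0.50197624 0.12590467 0.05068714] [228 256] [281 308]
bowl (array([ 0.48174911, -0.35683032]), (75.36241912841797, 115.02953338623047), 86.70397186279297) [[422.0, -391.0], [537.0, -398.0], [541.0, -323.0], [426.0, -316.0]]
 green [ 0.5438984  -0.36601766  0.046     ] (array([ 0.5434093 , -0.36597235]), (23.67954444885254, 8.5475492477417), 87.90472412109375) [487 256] [498 260]
top (array([0.45149133, 0.3437735 ]), (65.59465789794922, 114.25394439697266), 76.1096420288086) [[388.0, 326.0], [499.0, 298.0], [515.0, 362.0], [404.0, 389.0]]
 green [0.51117816 0.32656532 0.006     ] (array([0.51108514, 0.3266203 ]), (20.38331413269043, 6.71932315826416), 77.03117370605469) [164 285] [173 289]
```

View pics/crops.png

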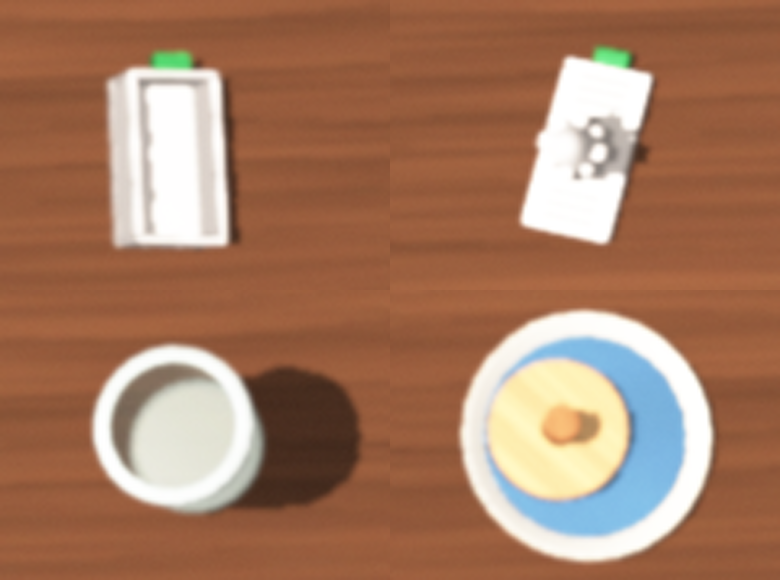

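The crops show the bowl rim, the reamer plate, the jar ring and the centred lid knob clearly. I'll move over the saucer for a close look.

Call:
jog_arm([
  [[0.767,-0.6,-0.07],[0,0,0]],
  [[0.767,-0.6,-0.07],[0,0,0]],
  [[0.767,-0.6,-0.07],[0,0,0]],
  [[0.767,-0.6,-0.07],[0,0,0]],
  [[0.767,-0.6,-0.07],[0,0,0]],
], hand=-1, squeeze=15)

```text
t: 0.65
tool_pos: [0.2779, -0.4187, 0.2332]
orientation: [-3.112, -0.426, -0.003]
force: [-0.2, -0.4, -0.2]
opening: 0.0932
gripper_force: 0.0
```

Call:
jog_arm([
  [[0.767,-0.6,-0.07],[0,0,0]],
  [[0.767,-0.6,-0.07],[0,0,0]],
  [[0.767,-0.6,-0.07],[0,0,0]],
  [[0.767,-0.6,-0.07],[0,0,0]],
  [[0.767,-0.6,-0.07],[0,0,0]],
])

```text
t: 1.15
tool_pos: [0.3937, -0.2625, 0.2471]
orientation: [-3.112, -0.428, -0.003]
force: [0.1, -0.6, 0.4]
opening: 0.0928
gripper_force: 0.0
```

Call:
jog_arm([
  [[0.767,-0.6,-0.07],[0,0,0.171]],
  [[0.767,-0.6,-0.07],[0,0,0.171]],
  [[0.767,-0.6,-0.07],[0,0,0.171]],
  [[0.767,-0.6,-0.07],[0,0,0.171]],
  [[0.767,-0.6,-0.07],[0,0,0.171]],
])

```text
t: 1.65
tool_pos: [0.5093, -0.1067, 0.2606]
orientation: [-3.14, -0.005, -0.001]
force: [-0.5, -0.5, -0.3]
opening: 0.0927
gripper_force: 0.0
```

Run:
```python
from plant import robot, imaging
from h import *
import pickle
s=robot.read_state();print(s['t'],s['q'].round(3),s['tool_pos'],s['orientation'],s['force'])
d={n:imaging.read_camera(n) for n in("wrist","top")};pickle.dump(d,open('cam1.pkl','wb'))
cv2.imwrite('pics/w1.png',d['wrist']['frame'][...,::-1])
print(proj(d['wrist'],[[.5085,-.1018,.049],[.5067,-.1197,.012]]))
```

```text
1.65 [-3.060e-01 -1.010e-01  1.646e+00  1.000e-03  1.596e+00  1.262e+00] [ 0.50932071 -0.10670637  0.26057988] [-3.14048844e+00 -4.53861070e-03 -9.92593475e-04] [-0.49657962 -0.47389126 -0.25049922]
[[312.67166478 210.72686719]
 [330.79070509 206.07826966]]
```

View pics/w1.png

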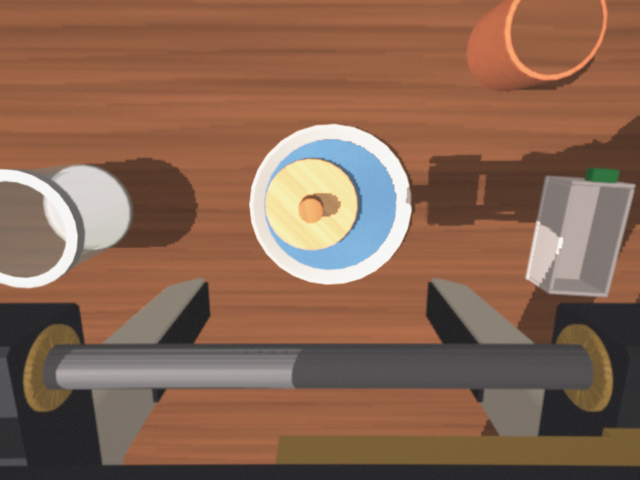

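The wrist view shows the lid on the saucer with its knob at about (311,209), as predicted. It also shows the bowl at right, rim corners near (545,177), (633,184), (607,296) and (528,278), and the jar mouth at left. I'll measure from this view.

Run:
```python
from h import *
import pickle
d=pickle.load(open('cam1.pkl','rb'));c=d['wrist'];H=hsv(c).astype(int);h,s,v=H[...,0],H[...,1],H[...,2]
w=(240,425,115,295)
blue=(h>95)&(h<125)&(s>100);white=(s<70)&(v>130)
print('saucer',circ(cast(c,blob(win(blue|white,*w)),.012)),circ(cast(c,blob(win(blue,*w)),.007)))
print('lid',circ(cast(c,blob(win((h>8)&(h<30)&(s>60)&(v>150),*w)),.019)))
print(H[209,311],H[180,300],H[204,330])
k=blob(win((h<15)&(s>140)&(v>130),290,335,185,230));print('knob',circ(cast(c,k,.049)),k.min(0),k.max(0))
print('bowl corners',cast(c,[[545,177],[633,184],[607,296],[528,278]],.046))
# jar ring & others from top view crops
t=d['top']; 
print('jar top cam',cast(t,[[253.4,281.7]],.11))
a=np.array([(570,57),(652,73),(608,243),(522,226)])
P=cast(t,np.c_[100+(a[:,0]-390)/3.25,270+a[:,1]/3.258],.006);print('plate',P,P.mean(0))
```

```text
saucer [ 0.50516149 -0.11915568  0.0816108 ] [ 0.50544369 -0.11948163  0.06460025]
lid [ 0.50906938 -0.10016505  0.04520017]
[ 16 137 243] [ 26  77 247] [ 15 117 178]
knob [ 0.50959073 -0.09881859  0.01056303] [301 197] [322 217]
bowl corners [[ 0.53948669 -0.31338303  0.046     ]
 [ 0.53312581 -0.39359245  0.046     ]
 [ 0.42412055 -0.38905751  0.046     ]
 [ 0.44233187 -0.31034888  0.046     ]]
jar top cam [[0.50277636 0.12743384 0.11      ]]
plate [[0.51113399 0.35516247 0.006     ]
 [0.49872238 0.29985249 0.006     ]
 [0.38924874 0.32582548 0.006     ]
 [0.40172049 0.38275112 0.006     ]] [0.4502064  0.34089789 0.006     ]
```

Call:
jog_arm([
  [[0,-0.033,0.25],[0,0,0]],
  [[0,-0.033,0.5],[0,0,0]],
  [[0,-0.033,0.75],[0,0,0]],
  [[0,-0.033,0.9],[0,0,0]],
  [[0,-0.033,0.95],[0,0,0]],
])

```text
t: 2.25
tool_pos: [0.5032, -0.1042, 0.066]
orientation: [-3.14, 0.005, 0.012]
force: [-0.0, -0.0, -0.2]
opening: 0.0933
gripper_force: 0.0
```

Run:
```python
from plant import robot, imaging
from h import *
s=robot.read_state();print(s['tool_pos'],s['orientation'],s['force'])
c=imaging.read_camera('wrist');H=hsv(c).astype(int);h,sa,v=H[...,0],H[...,1],H[...,2]
cv2.imwrite('pics/w2.png',c['frame'][...,::-1])
m=win((h>8)&(h<30)&(sa>60)&(v>150),100,540,100,400)
P=cast(c,blob(m),.019);print(circ(P),blob(m).min(0),blob(m).max(0))
```

```text
[ 0.50315206 -0.10419561  0.06604555] [-3.13999128  0.00462113  0.01178493] [-0.01817887 -0.04054024 -0.21329143]
[ 0.50912117 -0.0996547   0.04528863] [225 166] [394 329]
```

View pics/w2.png

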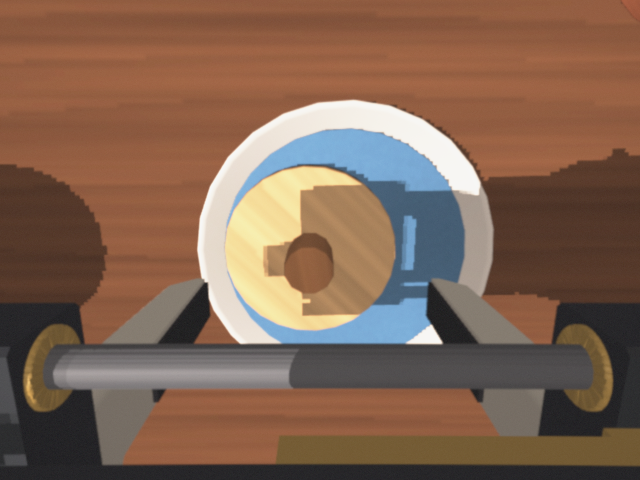

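The lid is centred at about (309,250), measured at (0.509, -0.0997), with the knob between the open fingers. I'll correct a few millimetres, still above it.

Call:
jog_arm([
  [[0.03,-0.022,0.05],[0,0,0]],
  [[0.03,-0.022,0.1],[0,0,0]],
  [[0.03,-0.022,0.1],[0,0,0]],
])

```text
t: 2.6
tool_pos: [0.5137, -0.0988, 0.0506]
orientation: [3.141, -0.001, 0.0]
force: [-0.5, -0.6, 0.6]
opening: 0.0932
gripper_force: 0.0
```

```bash
cat > st.py <<'E'
from plant import robot, imaging
from h import *
imaging.read_camera('top')
s=robot.read_state();R=Ro.from_rotvec(s['orientation']).as_matrix()
print(round(s['t'],2),s['tool_pos'].round(4),'x',R[:,0].round(4),'z',R[:,2].round(4),s['force'].round(2),s['opening'].round(4),s['gripper_force'],s['q'].round(2))
E
python3 st.py
```

```text
Traceback (most recent call last):
  File "st.py", line 5, in <module>
    print(round(s['t'],2),s['tool_pos'].round(4),'x',R[:,0].round(4),'z',R[:,2].round(4),s['force'].round(2),s['opening'].round(4),s['gripper_force'],s['q'].round(2))
                                                                                                             ^^^^^^^^^^^^^^^^^^
AttributeError: 'float' object has no attribute 'round'
```

Call:
jog_arm([
  [[-0.022,0.004,0.04],[0,0,0]],
  [[-0.022,0.004,0.08],[0,0,0]],
  [[-0.022,0.004,0.11],[0,0,0]],
  [[-0.022,0.004,0.12],[0,0,0]],
  [[-0.022,0.004,0.12],[0,0,0]],
])

```text
t: 3.15
tool_pos: [0.5085, -0.0993, 0.0261]
orientation: [-3.141, 0.001, 0.002]
force: [-0.1, 1.4, 0.2]
opening: 0.0931
gripper_force: 0.0
```

```bash
sed -i "s/s\['opening'\].round(4)/round(s['opening'],4)/" st.py; python3 st.py
```

```text
3.2 [ 0.5088 -0.0994  0.0265] x [ 1.e+00 -8.e-04 -4.e-04] z [-4.e-04  2.e-04 -1.e+00] [-0.26 -0.3   0.55] 0.093 0.0 [-0.29  0.1   1.89  0.    1.15  1.28]
```

Call:
jog_arm([
  [[0,0,0],[0,0,0]],
  [[0,0,0],[0,0,0]],
  [[0,0,0],[0,0,0]],
  [[0,0,0],[0,0,0]],
  [[0,0,0],[0,0,0]],
], hand=1, squeeze=20)

```text
t: 3.7
tool_pos: [0.509, -0.0995, 0.0267]
orientation: [3.142, -0.001, 0.0]
force: [0.4, -0.7, -0.6]
opening: 0.0577
gripper_force: 0.0
```

Call:
jog_arm([
  [[0,0,0],[0,0,0]],
  [[0,0,0],[0,0,0]],
  [[0,0,0],[0,0,0]],
  [[0,0,-0.01],[0,0,0]],
  [[0,0,-0.05],[0,0,0]],
])

```text
t: 4.2
tool_pos: [0.508, -0.0992, 0.036]
orientation: [-3.141, 0.001, 0.003]
force: [-0.3, -0.1, -1.3]
opening: 0.0235
gripper_force: 20.0
```

```bash
python3 st.py
```

```text
4.25 [ 0.5093 -0.0996  0.038 ] x [ 1.e+00 -8.e-04  5.e-04] z [ 5.e-04 -1.e-04 -1.e+00] [ 1.97 -0.11 -1.06] 0.0236 19.998300969600677 [-0.29  0.08  1.89  0.    1.17  1.28]
```

Call:
jog_arm([
  [[0,0,-0.15],[0,0,0]],
  [[0,0,-0.35],[0,0,0]],
  [[0,0,-0.6],[0,0,0]],
  [[0,-0.1,-0.8],[0,0,0]],
  [[0,-0.3,-0.85],[0,0,0]],
])

```text
t: 4.75
tool_pos: [0.5119, -0.0413, 0.2135]
orientation: [3.139, -0.007, 0.015]
force: [1.6, 1.2, -1.5]
opening: 0.0233
gripper_force: 20.0
```

Call:
jog_arm([
  [[0,-0.2,0],[0,0,0]],
  [[0,-0.4,0],[0,0,0]],
  [[-0.1,-0.5,0],[0,0,0]],
  [[-0.15,-0.6,0],[0,0,0]],
  [[-0.15,-0.6,0],[0,0,0]],
])

```text
t: 5.25
tool_pos: [0.4781, 0.0827, 0.207]
orientation: [-3.141, -0.003, -0.0]
force: [0.1, 0.4, -1.8]
opening: 0.0235
gripper_force: 20.0
```

```bash
python3 st.py
python3 - <<'E'
from plant import robot, imaging
from h import *
import pickle
c=imaging.read_camera('wrist');pickle.dump(c,open('cam3.pkl','wb'))
cv2.imwrite('pics/w3.png',c['frame'][...,::-1])
print(proj(c,[[.5025,.127,.11]]))
E
```

```text
5.3 [0.4788 0.0815 0.2071] x [1.0e+00 1.5e-03 7.0e-04] z [ 7.e-04  1.e-04 -1.e+00] [-0.22 -0.36 -1.6 ] 0.0235 19.99819904565811 [ 0.06 -0.18  1.81  0.    1.51  1.63]
[[247.15125865 204.43077107]]
```

View pics/w3.png

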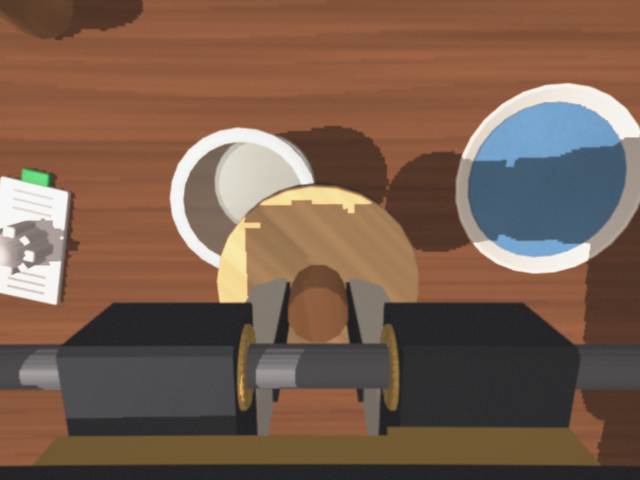

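The wrist view shows the jar's ring centred near (243,200), partly hidden by the level lid held at about (318,270). The emptied saucer is at (550,178). I'll fit both arcs for the lid-to-jar offset.

```bash
cat >> h.py <<'E'
def arc(c,m,ctr,a0,a1,z,r,rmax=90):
    # outermost mask pixel per image direction (deg, image axes), cast to z, circle of known radius
    pts=[]
    for a in np.radians(np.arange(a0,a1,3)):
        rr=np.arange(5,rmax,.5);x=ctr[0]+rr*np.cos(a);y=ctr[1]+rr*np.sin(a)
        ok=m[y.round().astype(int).clip(0,479),x.round().astype(int).clip(0,639)]
        if ok.any(): i=np.where(ok)[0][-1]; pts.append((x[i],y[i]))
    P=cast(c,pts,z);g=lambda R:(lambda v:np.hypot(P[:,0]-v[0],P[:,1]-v[1])-(v[2] if R is None else R))
    f=least_squares(g(r),P[:,:2].mean(0),loss='soft_l1',f_scale=.0007);f2=circ(P)
    return f.x,np.median(abs(f.fun)),f2,len(pts)
E
python3 - <<'E'
from h import *
import pickle
c=pickle.load(open('cam3.pkl','rb'));H=hsv(c).astype(int);h,s,v=H[...,0],H[...,1],H[...,2]
print('jar',arc(c,(s<50)&(v>170),(243,200),120,315,.11,.046))
m=(h>8)&(h<30)&(s>40)&(v>100)&(s<160)
print(H[230,330],H[230,235],H[280,210],H[190,300],H[300,425])
print('lid',arc(c,win((h>12)&(s<165)&(v>100),200,440,180,305),(318,270),180,360,.1996,.046,110))
w=(445,640,75,280)
print('saucer',arc(c,win((s<70)&(v>110),*w),(550,178),-180,180,.012,.082,100))
E
```

```text
jar (array([0.50390118, 0.13021268]), np.float64(0.0003996234053835965), array([0.5031501 , 0.12921335, 0.04699866]), 65)
[ 16 119 170] [ 23  88 246] [ 10 142 145] [ 21  99 245] [ 10 137 134]
lid (array([0.48230828, 0.08519764]), np.float64(0.0012828158892885452), array([0.4800949 , 0.08531499, 0.04781853]), 60)
saucer (array([ 0.50504749, -0.11996114]), np.float64(0.0005408907084542211), array([ 0.50499901, -0.11980545,  0.08151908]), 120)
```

Run:
```python
from h import *
import pickle
c=pickle.load(open('cam3.pkl','rb'));H=hsv(c).astype(int);h,s,v=H[...,0],H[...,1],H[...,2]
m=win((h>12)&(s<165)&(s>60)&(v>100),200,440,180,305)
for z in(.1996,.194): print('lid',arc(c,m,(318,270),180,360,z,.046,110),arc(c,m,(318,270),200,340,z,.046,110)[0])
print(proj(c,[[.4788,.0815,.2296],[.4788,.0815,.1996]]))
t=pickle.load(open('cam0.pkl','rb'))['top'];H=hsv(t).astype(int);h,s,v=H[...,0],H[...,1],H[...,2]
print('jar top',arc(t,(s<60)&(v>150),(253,281),90,270,.11,.046,40),arc(t,(s<60)&(v>150),(253,281),130,330,.11,.046,40))
```

```text
lid (array([0.47950966, 0.08218933]), np.float64(0.00021441948426454902), array([0.47975011, 0.08218375, 0.04580382]), 60) [0.4795061  0.08208861]
lid (array([0.47906318, 0.0819101 ]), np.float64(0.00017574728729593744), array([0.47766284, 0.08218893, 0.04724436]), 60) [0.47902119 0.08189291]
[[317.83687565 317.59094655]
 [317.80862227 289.10216045]]
jar top (array([0.50484766, 0.13064711]), np.float64(0.0008121711647275376), array([0.50459787, 0.12749266, 0.04855733]), 60) (array([0.50620481, 0.12986117]), np.float64(0.0007205137469392317), array([0.50435417, 0.12822033, 0.04799247]), 67)
```

Call:
jog_arm([
  [[0.06,-0.12,0.05],[0,0,0]],
  [[0.121,-0.239,0.12],[0,0,0]],
  [[0.121,-0.239,0.2],[0,0,0]],
  [[0.121,-0.239,0.25],[0,0,0]],
  [[0.121,-0.239,0.25],[0,0,0]],
])

```text
t: 5.85
tool_pos: [0.5024, 0.1272, 0.1547]
orientation: [3.141, -0.003, -0.005]
force: [0.8, 0.4, -1.6]
opening: 0.0235
gripper_force: 20.0
```

```bash
python3 st.py
python3 - <<'E'
from plant import robot, imaging
from h import *
import pickle
c=imaging.read_camera('wrist');pickle.dump(c,open('cam4.pkl','wb'))
s=robot.read_state();z=s['tool_pos'][2]
cv2.imwrite('pics/w4.png',c['frame'][...,::-1])
H=hsv(c).astype(int);h,sa,v=H[...,0],H[...,1],H[...,2]
m=win((h>12)&(sa<165)&(sa>60)&(v>100),200,440,180,305)
print('lid',arc(c,m,(318,270),180,360,z-.0075,.046,110))
print('jar',arc(c,win((sa<55)&(v>150),200,440,120,290),(318,240),190,350,.11,.046,120))
E
```

```text
5.9 [0.5029 0.1273 0.156 ] x [ 1.     -0.0019 -0.0017] z [-1.7e-03 -5.0e-04 -1.0e+00] [ 0.07 -0.05 -1.18] 0.0235 19.998157024383545 [ 0.15 -0.05  1.79 -0.    1.4   1.72]
lid (array([0.50362262, 0.12720067]), np.float64(0.0003333388413507207), array([0.50513021, 0.12726323, 0.04475772]), 60)
jar (array([0.50653837, 0.12814132]), np.float64(0.0010931089360877305), array([0.51324889, 0.12990778, 0.04014143]), 45)
```

View pics/w4.png

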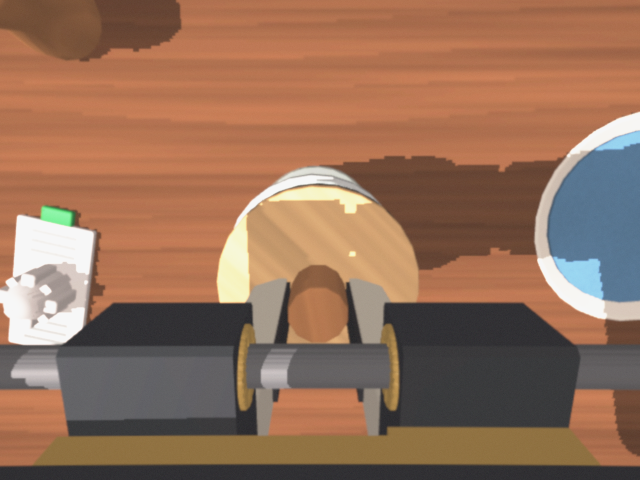

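The lid is just over the jar, with the ring's front arc visible from about (240,235) to (380,210), slightly to +y. I'll shift 2 mm in y and lower.

Call:
jog_arm([
  [[0,-0.011,0.03],[0,0,0]],
  [[0,-0.011,0.07],[0,0,0]],
  [[0,-0.011,0.1],[0,0,0]],
  [[0,-0.011,0.11],[0,0,0]],
  [[0,-0.011,0.11],[0,0,0]],
])

```text
t: 6.45
tool_pos: [0.5029, 0.1304, 0.134]
orientation: [3.141, -0.001, -0.002]
force: [-0.6, 0.7, -1.6]
opening: 0.0235
gripper_force: 20.0
```

```bash
python3 st.py
```

```text
6.5 [0.5032 0.1305 0.1344] x [ 1.e+00 -8.e-04 -4.e-04] z [-4.e-04 -1.e-04 -1.e+00] [ 0.23  0.68 -0.6 ] 0.0232 19.998167753219604 [ 0.16 -0.03  1.81 -0.    1.36  1.73]
```

Call:
jog_arm([
  [[0,0.004,0.006],[0,0,0]],
  [[0,0.004,0.012],[0,0,0]],
  [[0,0.004,0.015],[0,0,0]],
  [[0,0.004,0.018],[0,0,0]],
  [[0,0.004,0.018],[0,0,0]],
])

```text
t: 7.0
tool_pos: [0.5037, 0.1297, 0.132]
orientation: [-3.142, 0.001, -0.001]
force: [-2.7, -1.2, 5.1]
opening: 0.0233
gripper_force: 20.0
```

```bash
python3 st.py
```

```text
7.05 [0.5037 0.1297 0.132 ] x [ 1.e+00 -8.e-04  1.e-03] z [ 0.001  0.    -1.   ] [-2.35 -1.04  5.97] 0.0234 20.0008025765419 [ 0.15 -0.03  1.81 -0.    1.36  1.73]
```

Call:
jog_arm([
  [[0,0,0],[0,0,0]],
  [[0,0,0],[0,0,0]],
  [[0,0,0],[0,0,0]],
  [[0,0,0],[0,0,0]],
  [[0,0,0],[0,0,0]],
], hand=-1)

```text
t: 7.55
tool_pos: [0.5033, 0.1297, 0.1309]
orientation: [3.142, -0.001, -0.0]
force: [0.6, -0.1, -0.3]
opening: 0.0587
gripper_force: 0.0
```

Call:
jog_arm([
  [[0,0,-0.05],[0,0,0]],
  [[0,0,-0.2],[0,0,0]],
  [[0,0,-0.4],[0,0,0]],
  [[-0.3,0,-0.5],[0,0,0]],
  [[-0.4,0,-0.5],[0,0,0]],
])

```text
t: 8.05
tool_pos: [0.4235, 0.13, 0.2342]
orientation: [-3.141, 0.002, -0.005]
force: [-0.9, -0.3, 0.3]
opening: 0.0922
gripper_force: 0.0
```

```bash
python3 st.py
python3 - <<'E'
from plant import robot, imaging
from h import *
import pickle
c=imaging.read_camera('wrist');t=imaging.read_camera('scene')
pickle.dump([c,t],open('cam5.pkl','wb'))
a=c['frame'][:, :];b=cv2.resize(t['frame'][160:280,270:430],(640,480),interpolation=cv2.INTER_CUBIC)
cv2.imwrite('pics/w5.png',cv2.resize(np.hstack([a,b]),(800,300))[...,::-1])
p=proj(c,[[.5038,.1295,.122]])[0];print(p)
H=hsv(c).astype(int);h,sa,v=H[...,0],H[...,1],H[...,2]
m=(h>12)&(sa<165)&(sa>60)&(v>100)
print('lid',arc(c,m,p,0,360,.122,.046,130))
E
```

```text
8.1 [0.4197 0.1302 0.2338] x [ 1.e+00 -2.e-04  8.e-04] z [ 8.e-04  7.e-04 -1.e+00] [2.89 1.9  0.19] 0.0927 0.0 [ 0.18 -0.33  1.89  0.    1.58  1.75]
[318.90057565 107.60057307]
lid (array([0.50411115, 0.12962358]), np.float64(0.0002220562013917314), array([0.50411462, 0.12962388, 0.04593025]), 120)
```

View pics/w5.png

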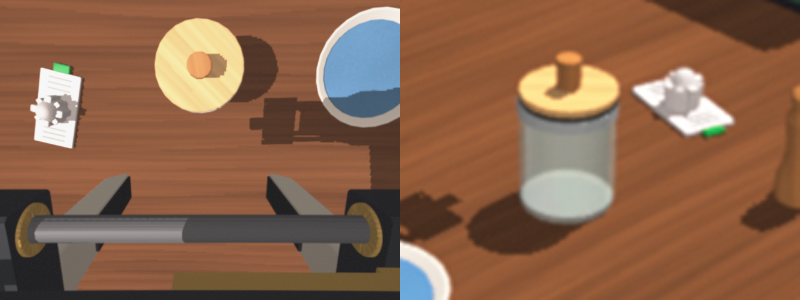

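The lid sits flat and centred on the jar: fitted radius 45.9 mm, centre (0.5041, 0.1296) against the jar's (0.5037, 0.130). Next is the bowl.

Call:
jog_arm([
  [[0,0.8,-0.05],[0,0,0]],
  [[0,0.8,-0.05],[0,0,0]],
  [[0,0.8,-0.05],[0,0,0]],
  [[0,0.8,-0.05],[0,0,0]],
  [[0,0.8,-0.05],[0,0,0]],
])

```text
t: 8.7
tool_pos: [0.4237, -0.0319, 0.2412]
orientation: [3.142, -0.008, 0.0]
force: [0.3, 0.1, -0.8]
opening: 0.0928
gripper_force: 0.0
```

Call:
jog_arm([
  [[0,0.8,-0.05],[0,0,0]],
  [[0,0.8,-0.05],[0,0,0]],
  [[0,0.8,-0.05],[0,0,0]],
  [[0,0.8,-0.05],[0,0,0]],
  [[0,0.8,-0.05],[0,0,0]],
])

```text
t: 9.2
tool_pos: [0.4235, -0.1902, 0.2507]
orientation: [-3.141, 0.004, 0.001]
force: [-0.1, 0.7, 0.0]
opening: 0.0928
gripper_force: 0.0
```

Call:
jog_arm([
  [[0,0.8,0],[0,0,0]],
  [[0,0.8,0],[0,0,0]],
  [[0,0.8,0],[0,0,0]],
  [[0,0.8,0],[0,0,0]],
  [[0,0.8,0],[0,0,0]],
])

```text
t: 9.7
tool_pos: [0.4238, -0.3492, 0.2502]
orientation: [-3.14, 0.001, 0.001]
force: [0.1, 0.7, -0.0]
opening: 0.0926
gripper_force: 0.0
```

```bash
python3 st.py
python3 - <<'E'
from plant import robot, imaging
from h import *
import pickle
c=imaging.read_camera('wrist');pickle.dump(c,open('cam6.pkl','wb'))
cv2.imwrite('pics/w6.png',c['frame'][...,::-1])
print(proj(c,[[.482,-.355,.046]]))
E
```

```text
9.75 [ 0.4239 -0.3482  0.2505] x [ 1.e+00  2.e-04 -5.e-04] z [-5.0e-04  1.9e-03 -1.0e+00] [ 0.17  0.67 -0.47] 0.0929 0.0 [-0.78 -0.02  1.59  0.    1.58  0.79]
[[325.87392757 145.33860442]]
```

View pics/w6.png

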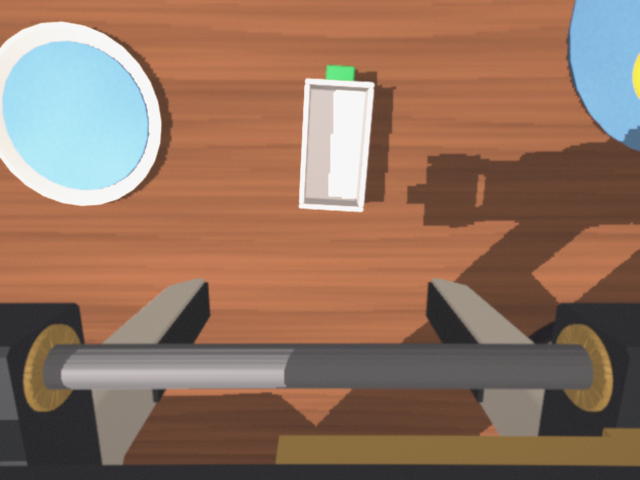

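The bowl's rim corners are near (306,80), (373,82), (363,211) and (300,208), with the green spout at (340,73). The saucer is at (78,113).

```bash
cat >> h.py <<'E'
def fitrect(c,m,ctr,z,L=.110,W=.058,rmax=110,step=2,yaw0=0.):
    # outermost mask pixels -> plane -> rectangle of known size
    pts=[]
    for a in np.radians(np.arange(0,360,step)):
        rr=np.arange(3,rmax,.5);x=ctr[0]+rr*np.cos(a);y=ctr[1]+rr*np.sin(a)
        ok=m[y.round().astype(int).clip(0,479),x.round().astype(int).clip(0,639)]
        if ok.any(): i=np.where(ok)[0][-1]; pts.append((x[i],y[i]))
    P=cast(c,pts,z)[:,:2]
    def r(v,s=None):
        l,w=(L,W) if len(v)==3 else v[3:]
        ca,sa=np.cos(v[2]),np.sin(v[2]);d=P-v[:2];u=abs(d@[ca,sa])-l/2;q=abs(d@[-sa,ca])-w/2
        return np.where((u>0)&(q>0),np.hypot(u,q),np.maximum(u,q))
    f=least_squares(r,[*P.mean(0),yaw0],loss='soft_l1',f_scale=.0007)
    g=least_squares(r,[*f.x,L,W],loss='soft_l1',f_scale=.0007)
    return f.x.round(4),np.median(abs(f.fun)).round(5),g.x.round(4)
E
python3 - <<'E'
from h import *
import pickle
c=pickle.load(open('cam6.pkl','rb'));H=hsv(c).astype(int);h,s,v=H[...,0],H[...,1],H[...,2]
m=win((s<70)&(v>110),280,400,40,235)
print(fitrect(c,m,(337,146),.046,yaw0=-.05))
g=win((h>45)&(h<80)&(s>120),300,380,50,90);print(rect(cast(c,blob(g),.046)))
print('saucer',arc(c,win((s<70)&(v>110),0,170,10,215),(78,113),-150,140,.012,.082,100))
E
```

```text
(array([ 0.4803, -0.363 , -0.0605]), np.float64(0.00053), array([ 0.4803, -0.363 , -0.0603,  0.1109,  0.0591]))
(array([ 0.54131183, -0.36659402]), (21.910125732421875, 10.136764526367188), 89.92091369628906)
saucer (array([ 0.50527516, -0.11867413]), np.float64(0.00029262089284345927), array([ 0.50522995, -0.11895403,  0.0816719 ]), 97)
```

Call:
jog_arm([
  [[0.282,0.074,0.2],[0,0,0.038]],
  [[0.282,0.074,0.4],[0,0,0.038]],
  [[0.282,0.074,0.6],[0,0,0.038]],
  [[0.282,0.074,0.7],[0,0,0.038]],
  [[0.282,0.074,0.75],[0,0,0.038]],
])

```text
t: 10.3
tool_pos: [0.4789, -0.3612, 0.0981]
orientation: [-3.137, 0.091, 0.005]
force: [-0.5, 0.3, 0.8]
opening: 0.0932
gripper_force: 0.0
```

Call:
jog_arm([
  [[0,0,0],[0,0,0]],
])

```text
t: 10.4
tool_pos: [0.4794, -0.3628, 0.1002]
orientation: [-3.139, 0.092, 0.002]
force: [0.6, -0.7, -0.4]
opening: 0.0933
gripper_force: 0.0
```

```bash
python3 st.py
```

```text
10.45 [ 0.4801 -0.3639  0.102 ] x [ 9.983e-01 -5.900e-02  6.000e-04] z [ 6.e-04 -2.e-04 -1.e+00] [ 0.12 -0.33  0.96] 0.0931 0.0 [-0.73  0.22  1.61  0.    1.32  0.9 ]
```

Call:
jog_arm([
  [[0,-0.005,0.12],[0,0,0]],
  [[0,-0.005,0.24],[0,0,0]],
  [[0,-0.005,0.34],[0,0,0]],
  [[0,-0.005,0.4],[0,0,0]],
  [[0,-0.005,0.42],[0,0,0]],
])

```text
t: 10.95
tool_pos: [0.4798, -0.3641, 0.0175]
orientation: [3.14, -0.095, 0.001]
force: [0.7, 0.6, 0.7]
opening: 0.0927
gripper_force: 0.0
```

Call:
jog_arm([
  [[0,0,0],[0,0,0]],
  [[0,0,0],[0,0,0]],
  [[0,0,0],[0,0,0]],
  [[0,0,0],[0,0,0]],
  [[0,0,0],[0,0,0]],
], hand=1, squeeze=15)

```text
t: 11.45
tool_pos: [0.4796, -0.3642, 0.0176]
orientation: [3.14, -0.095, 0.001]
force: [-0.8, -0.4, 6.6]
opening: 0.058
gripper_force: 15.6
```

Call:
jog_arm([
  [[0,0,0],[0,0,0]],
  [[0,0,0],[0,0,0]],
  [[0,0,0],[0,0,0]],
])

```text
t: 11.75
tool_pos: [0.4797, -0.3642, 0.0176]
orientation: [3.14, -0.095, 0.001]
force: [-0.7, 1.2, 5.4]
opening: 0.0576
gripper_force: 15.0
```

```bash
python3 st.py
```

```text
11.8 [ 0.4797 -0.3643  0.0176] x [ 9.982e-01 -6.050e-02  6.000e-04] z [ 6.e-04 -4.e-04 -1.e+00] [0.16 0.92 5.4 ] 0.0577 15.000454634428024 [-0.73  0.32  1.66  0.    1.17  0.9 ]
```

Call:
jog_arm([
  [[0,0,-0.03],[0,0,0]],
  [[0,0,-0.12],[0,0,0]],
  [[0,0,-0.28],[0,0,0]],
  [[0,0,-0.4],[0,0,0]],
  [[0,0,-0.45],[0,0,0]],
])

```text
t: 12.3
tool_pos: [0.4804, -0.3651, 0.1099]
orientation: [3.138, -0.095, 0.004]
force: [1.4, -1.0, -1.0]
opening: 0.0579
gripper_force: 15.0
```

Call:
jog_arm([
  [[0,-0.1,0],[0,0,0]],
  [[0,-0.28,0],[0,0,0]],
  [[0,-0.46,0],[0,0,0]],
  [[0,-0.64,0],[0,0,0]],
  [[0.05,-0.8,0],[0,0,0]],
])

```text
t: 12.8
tool_pos: [0.4975, -0.203, 0.1057]
orientation: [-3.139, 0.096, 0.004]
force: [0.1, 0.3, -1.6]
opening: 0.0578
gripper_force: 15.0
```

Call:
jog_arm([
  [[0,-0.15,0],[0,0,0]],
  [[0,-0.28,0],[0,0,0]],
  [[0,-0.38,0],[0,0,0]],
  [[0,-0.43,0],[0,0,0]],
  [[0,-0.43,0],[0,0,0]],
])

```text
t: 13.3
tool_pos: [0.5038, -0.1181, 0.1063]
orientation: [-3.14, 0.093, 0.002]
force: [0.8, -0.9, -1.4]
opening: 0.0581
gripper_force: 15.0
```

```bash
python3 st.py
python3 - <<'E'
from plant import robot, imaging
from h import *
import pickle
c=imaging.read_camera('wrist');s=robot.read_state();pickle.dump((c,s),open('cam7.pkl','wb'))
cv2.imwrite('pics/w7.png',c['frame'][...,::-1])
z=s['tool_pos'][2]-.0176+.046;print(z,proj(c,[[.505,-.119,z]]))
E
```

```text
13.35 [ 0.504  -0.119   0.1066] x [ 9.982e-01 -5.940e-02 -7.000e-04] z [-7.e-04 -1.e-04 -1.e+00] [ 0.1  -0.03 -1.77] 0.0582 14.99969556927681 [-0.33 -0.01  1.84 -0.    1.31  1.3 ]
0.1350921743747998 [[317.41988271 322.19195507]]
```

View pics/w7.png

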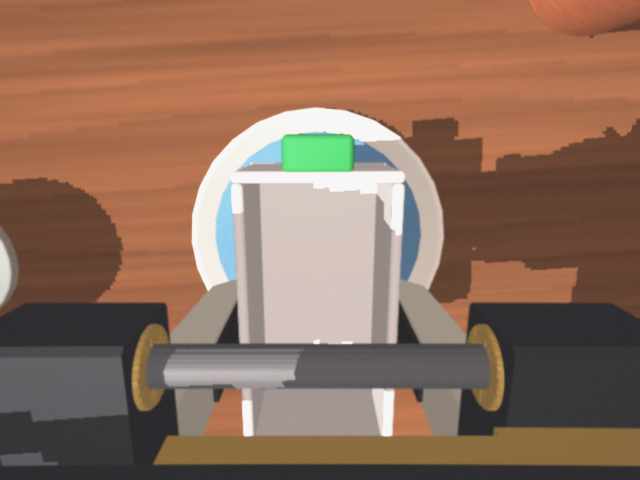

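The bowl hangs level over the saucer, with its spout at (318,150) and its front wall along row 175. The saucer rim spans columns 193 to 443.

Run:
```python
from h import *
import pickle
c,s=pickle.load(open('cam7.pkl','rb'));H=hsv(c).astype(int);h,sa,v=H[...,0],H[...,1],H[...,2]
z=s['tool_pos'][2]-.0176+.046
g=blob(win((h>45)&(h<80)&(sa>120),270,370,120,180));print(g.min(0),g.max(0))
P=cast(c,[[g[:,0].min(),g[:,1].min()],[g[:,0].max(),g[:,1].min()]],z);print(P,P.mean(0))
m=P.mean(0)[:2];R=Ro.from_rotvec(s['orientation']).as_matrix();print('bowl ctr',m-.067*R[:2,0],s['tool_pos'])
F=cast(c,[[233,172],[404,171]],z);print('front corners',F,F.mean(0)[:2]-.055*R[:2,0])
print('saucer',arc(c,win((sa<70)&(v>100),180,460,100,290),(318,225),150,240,.012,.082,140),arc(c,win((sa<70)&(v>100),180,460,100,290),(318,225),150,390,.012,.082,140))
```

```text
[282 134] [353 170]
[[ 0.57193936 -0.11152373  0.13509217]
 [ 0.57055552 -0.13451958  0.13509217]] [ 0.57124744 -0.12302166  0.13509217]
bowl ctr [ 0.50436915 -0.11898513] [ 0.50401268 -0.1196232   0.10669217]
front corners [[ 0.56074361 -0.09430498  0.13509217]
 [ 0.55766279 -0.15093537  0.13509217]] [ 0.50430311 -0.1193066 ]
saucer (array([ 0.50483764, -0.11911111]), np.float64(0.00015533288140247292), array([ 0.50486235, -0.1190511 ,  0.08194133]), 30) (array([ 0.50487253, -0.11896847]), np.float64(0.0002068887946417644), array([ 0.50508595, -0.11897091,  0.0818119 ]), 80)
```

Call:
jog_arm([
  [[0.004,0,0.1],[0,0,0]],
  [[0.004,0,0.2],[0,0,0]],
  [[0.004,0,0.3],[0,0,0]],
  [[0.004,0,0.36],[0,0,0]],
  [[0.004,0,0.38],[0,0,0]],
])

```text
t: 13.9
tool_pos: [0.5038, -0.1196, 0.0294]
orientation: [-3.139, 0.097, 0.004]
force: [-0.7, 0.6, -1.4]
opening: 0.0577
gripper_force: 15.0
```

Call:
jog_arm([
  [[0,0,0],[0,0,0]],
  [[0,0,0],[0,0,0]],
])

```text
t: 14.1
tool_pos: [0.5057, -0.1197, 0.032]
orientation: [3.14, -0.096, 0.002]
force: [0.4, -1.1, -1.5]
opening: 0.058
gripper_force: 15.0
```

```bash
python3 st.py
```

```text
14.15 [ 0.5059 -0.1196  0.0322] x [ 0.9982 -0.0606  0.0018] z [ 1.8e-03 -6.0e-04 -1.0e+00] [-0.08 -0.17 -1.4 ] 0.0579 14.999839514493942 [-0.33  0.09  1.89 -0.    1.16  1.3 ]
```

Call:
jog_arm([
  [[-0.005,-0.002,0.01],[0,0,0]],
  [[-0.005,-0.002,0.02],[0,0,0]],
  [[-0.005,-0.002,0.028],[0,0,0]],
  [[-0.005,-0.002,0.034],[0,0,0]],
  [[-0.005,-0.002,0.034],[0,0,0]],
])

```text
t: 14.65
tool_pos: [0.5041, -0.1187, 0.0246]
orientation: [3.14, -0.095, -0.0]
force: [-2.7, 1.5, 4.2]
opening: 0.058
gripper_force: 15.0
```

```bash
python3 st.py
```

```text
14.7 [ 0.5041 -0.1186  0.0245] x [ 0.9982 -0.0604 -0.    ] z [-0.e+00  1.e-04 -1.e+00] [-3.24  0.95  3.94] 0.058 15.000442564487457 [-0.33  0.1   1.9   0.    1.15  1.3 ]
```

Contact came at the expected height with about 5 N. I'll release, rise and check.

Call:
jog_arm([
  [[0,0,0],[0,0,0]],
  [[0,0,0],[0,0,0]],
  [[0,0,0],[0,0,0]],
  [[0,0,0],[0,0,0]],
  [[0,0,-0.01],[0,0,0]],
], hand=-1)

```text
t: 15.2
tool_pos: [0.5038, -0.1186, 0.026]
orientation: [-3.14, 0.095, 0.001]
force: [0.2, 0.6, 0.4]
opening: 0.0915
gripper_force: 0.0
```

Call:
jog_arm([
  [[0,0,-0.1],[0,0,0]],
  [[0,0,-0.3],[0,0,0]],
  [[0,0,-0.5],[0,0,0]],
  [[0,0,-0.75],[0,0,0]],
  [[-0.2,0,-1],[0,0,0]],
])

```text
t: 15.7
tool_pos: [0.4746, -0.1171, 0.2185]
orientation: [3.139, -0.094, 0.005]
force: [-0.7, -1.3, 0.9]
opening: 0.0928
gripper_force: 0.0
```

Call:
jog_arm([
  [[-0.1,0,-0.05],[0,0,0]],
  [[-0.2,0,-0.05],[0,0,0]],
  [[-0.2,0,-0.05],[0,0,0]],
])

```text
t: 16.0
tool_pos: [0.4321, -0.1145, 0.2263]
orientation: [3.139, -0.096, 0.002]
force: [0.3, -0.2, -0.2]
opening: 0.0933
gripper_force: 0.0
```

```bash
python3 st.py
python3 - <<'E'
from plant import robot, imaging
from h import *
import pickle
c=imaging.read_camera('wrist');t=imaging.read_camera('top')
pickle.dump((c,t),open('cam8.pkl','wb'))
cv2.imwrite('pics/w8.png',np.hstack([cv2.resize(c['frame'],(400,300)),cv2.resize(t['frame'],(400,300))])[...,::-1])
p=proj(c,[[.505,-.119,.053],[.505,-.119,.012]]);print(p)
H=hsv(c).astype(int);h,sa,v=H[...,0],H[...,1],H[...,2]
wh=(sa<70)&(v>100)
print('saucer',arc(c,wh,p[1],0,360,.012,.082,150))
g=blob(win((h>45)&(h<80)&(sa>120),220,420,0,300));r=rect(cast(c,g,.053));print('spout',r,g.min(0),g.max(0))
print('bowl',fitrect(c,wh,p[0],.053,rmax=150,yaw0=-.06))
E
```

```text
16.05 [ 0.4328 -0.1145  0.2258] x [ 0.9981 -0.061   0.0014] z [ 1.4e-03 -5.0e-04 -1.0e+00] [0.44 0.69 0.35] 0.0933 0.0 [-0.37 -0.3   1.88  0.    1.56  1.26]
[[317.65037978 128.34066686]
 [317.62792597 129.10463709]]
saucer (array([ 0.5053626, -0.1192824]), np.float64(0.00027015327194107597), array([ 0.5053681 , -0.11927588,  0.08181553]), 120)
spout (array([ 0.56544269, -0.1222363 ]), (22.727445602416992, 9.68132495880127), 86.47370910644531) [302  38] [332  52]
bowl (array([ 0.5049, -0.119 , -0.06  ]), np.float64(0.02356), array([ 0.5047, -0.1193, -0.0545,  0.1342,  0.1356]))
```

View pics/w8.png

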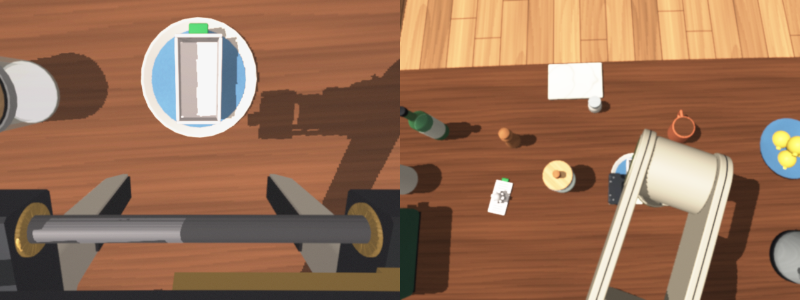

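The bowl stands centred on the saucer; its spout puts it at (0.5045, -0.1185) against the saucer's (0.5053, -0.119). The other things haven't moved. That was my eleventh picture, one over the limit of 10, so from here I'll measure by number only.

Call:
jog_arm([
  [[-0.118,-0.75,-0.05],[0,0,0]],
  [[-0.118,-0.75,-0.05],[0,0,0]],
  [[-0.118,-0.75,-0.05],[0,0,0]],
  [[-0.118,-0.75,-0.05],[0,0,0]],
])

```text
t: 16.55
tool_pos: [0.4183, 0.0419, 0.2353]
orientation: [-3.138, 0.085, 0.0]
force: [0.3, 0.1, 0.9]
opening: 0.0931
gripper_force: 0.0
```

Call:
jog_arm([
  [[-0.118,-0.75,0],[0,0,0]],
  [[-0.118,-0.75,0],[0,0,0]],
  [[-0.118,-0.75,0],[0,0,0]],
  [[-0.118,-0.75,0],[0,0,0]],
])

```text
t: 16.95
tool_pos: [0.4032, 0.1926, 0.2346]
orientation: [-3.139, 0.085, 0.002]
force: [-0.9, -0.5, -0.1]
opening: 0.0931
gripper_force: 0.0
```

Call:
jog_arm([
  [[-0.118,-0.75,0],[0,0,0.115]],
  [[-0.118,-0.75,0],[0,0,0.115]],
  [[-0.118,-0.75,0],[0,0,0.115]],
  [[-0.118,-0.75,0],[0,0,0.115]],
  [[-0.118,-0.75,0],[0,0,0.115]],
])

```text
t: 17.45
tool_pos: [0.3897, 0.3396, 0.2342]
orientation: [3.118, -0.374, -0.002]
force: [-0.0, 0.3, -0.6]
opening: 0.0929
gripper_force: 0.0
```

```bash
python3 st.py
python3 - <<'E'
from plant import robot, imaging
from h import *
import pickle
c=imaging.read_camera('wrist');pickle.dump(c,open('cam9.pkl','wb'))
p=proj(c,[[.4502,.341,.006]])[0];print(p)
H=hsv(c).astype(int);h,sa,v=H[...,0],H[...,1],H[...,2]
wh=(sa<60)&(v>120)
print('plate',fitrect(c,wh,p,.006,rmax=150,yaw0=-.24))
g=blob((h>45)&(h<80)&(sa>120));r=rect(cast(c,g,.006));print('lip',r,g.min(0),g.max(0))
# bowl sides in previous view
c,t=pickle.load(open('cam8.pkl','rb'));H=hsv(c).astype(int);h,sa,v=H[...,0],H[...,1],H[...,2];wh=(sa<60)&(v>110)
b=np.array([.5045,-.1187]);e=np.array([.9982,-.0605]);n=np.array([.0605,.9982])
for sg in(1,-1):
  o=[]
  for u in np.arange(-.03,.031,.005):
    l=np.arange(.015,.036,.0003);X=b+u*e+sg*l[:,None]*n;q=proj(c,np.c_[X,np.full(len(X),.053)]).round().astype(int)
    ok=np.where(wh[q[:,1],q[:,0]])[0];o.append(l[ok[-1]] if len(ok) else np.nan)
  print(sg,(np.array(o)*1000).round(1))
E
```

```text
17.5 [0.3899 0.3384 0.2344] x [ 9.713e-01 -2.378e-01 -7.000e-04] z [-0.0011 -0.0018 -1.    ] [-0.63  0.7   0.12] 0.093 0.0 [ 0.62 -0.1   1.69 -0.    1.55  2.43]
[298.80000128 144.88126425]
plate (array([ 0.4496,  0.3437, -0.2439]), np.float64(0.00042), array([ 0.4496,  0.3437, -0.2437,  0.1108,  0.0588]))
lip (array([0.50922861, 0.328853  ]), (22.436838150024414, 9.161601066589355), 76.24816131591797) [283  70] [308  81]
1 [29.7 29.7 29.4 29.4 29.1 30.  29.7 29.7 29.7 29.4 29.4 29.1 29.7]
-1 [30.  29.7 29.7 29.7 29.4 29.4 29.4 29.1 30.  29.7 29.7 29.4 29.4]
```

Call:
jog_arm([
  [[0.15,-0.05,0.15],[0,0,0.0024]],
  [[0.284,-0.097,0.35],[0,0,0.0024]],
  [[0.284,-0.097,0.55],[0,0,0.0024]],
  [[0.284,-0.097,0.68],[0,0,0.0024]],
  [[0.284,-0.097,0.72],[0,0,0.0024]],
])

```text
t: 18.05
tool_pos: [0.448, 0.3407, 0.0874]
orientation: [3.113, -0.387, -0.007]
force: [0.6, 0.1, -0.4]
opening: 0.0931
gripper_force: 0.0
```

Call:
jog_arm([
  [[0,0,0],[0,0,0]],
  [[0,0,0],[0,0,0]],
])

```text
t: 18.25
tool_pos: [0.4506, 0.3442, 0.0933]
orientation: [-3.116, 0.385, -0.003]
force: [0.4, 0.4, 0.9]
opening: 0.0931
gripper_force: 0.0
```

```bash
python3 st.py;  python3 - <<'E'
from plant import robot, imaging
from h import *
c=imaging.read_camera('wrist')
H=hsv(c).astype(int);h,sa,v=H[...,0],H[...,1],H[...,2]
g=blob((h>45)&(h<80)&(sa>120));r=rect(cast(c,g,.006));print('lip',r,g.min(0),g.max(0))
E
```

```text
18.3 [0.4509 0.3447 0.0938] x [ 0.97   -0.2431  0.0027] z [ 0.0032  0.0019 -1.    ] [ 0.22 -0.39 -0.09] 0.0931 0.0 [ 0.56  0.13  1.72 -0.    1.29  2.38]
lip (array([0.50934061, 0.32895474]), (22.343250274658203, 11.123541831970215), 75.91036224365234) [301 137] [338 156]
```

Call:
jog_arm([
  [[-0.003,0.006,0.1],[0,0,0]],
  [[-0.003,0.006,0.2],[0,0,0]],
  [[-0.003,0.006,0.3],[0,0,0]],
  [[-0.003,0.006,0.36],[0,0,0]],
  [[-0.003,0.006,0.38],[0,0,0]],
])

```text
t: 18.85
tool_pos: [0.4482, 0.3433, 0.0149]
orientation: [3.118, -0.383, -0.001]
force: [0.6, -0.2, -0.3]
opening: 0.0931
gripper_force: 0.0
```

Call:
jog_arm([
  [[0,0,0],[0,0,0]],
  [[0,0,0],[0,0,0]],
])

```text
t: 19.05
tool_pos: [0.4493, 0.3439, 0.0166]
orientation: [-3.117, 0.383, -0.002]
force: [-0.8, -0.2, 1.2]
opening: 0.0931
gripper_force: 0.0
```

```bash
python3 st.py
```

```text
19.1 [0.4493 0.3439 0.0167] x [ 0.9702 -0.2424  0.0015] z [ 0.0018  0.0011 -1.    ] [ 0.28  0.54 -0.77] 0.0932 0.0 [0.56 0.23 1.77 0.   1.15 2.38]
```

Call:
jog_arm([
  [[0.003,0,0.015],[0,0,0]],
  [[0.003,0,0.028],[0,0,0]],
  [[0.003,0,0.028],[0,0,0]],
  [[0.003,0,0.028],[0,0,0]],
])

```text
t: 19.5
tool_pos: [0.4489, 0.3431, 0.0096]
orientation: [3.118, -0.384, -0.0]
force: [-0.7, -0.3, -0.4]
opening: 0.0927
gripper_force: 0.0
```

Call:
jog_arm([
  [[0,0,0],[0,0,0]],
  [[0,0,0],[0,0,0]],
  [[0,0,0],[0,0,0]],
  [[0,0,0],[0,0,0]],
  [[0,0,0],[0,0,0]],
], hand=1, squeeze=15)

```text
t: 20.0
tool_pos: [0.449, 0.3432, 0.0097]
orientation: [-3.118, 0.384, -0.0]
force: [-0.3, -0.2, 1.1]
opening: 0.0574
gripper_force: 0.0
```

Call:
jog_arm([
  [[0,0,0],[0,0,0]],
  [[0,0,0],[0,0,0]],
  [[0,0,0],[0,0,0]],
  [[0,0,0],[0,0,0]],
  [[0,0,0],[0,0,0]],
])

```text
t: 20.5
tool_pos: [0.449, 0.3432, 0.0097]
orientation: [-3.118, 0.384, -0.0]
force: [-0.8, 0.4, -0.1]
opening: 0.0439
gripper_force: 15.0
```

```bash
python3 st.py
```

```text
20.55 [0.449  0.3432 0.0097] x [ 0.9702 -0.2425  0.    ] z [ 0.  0. -1.] [-0.1  -0.11 -0.52] 0.0439 15.000043362379074 [0.56 0.24 1.77 0.   1.13 2.38]
```

Call:
jog_arm([
  [[0,0,-0.03],[0,0,0]],
  [[0,0,-0.15],[0,0,0]],
  [[0,0,-0.4],[0,0,0]],
  [[0,0,-0.7],[0,0,0]],
  [[0,0,-0.95],[0,0,0]],
])

```text
t: 21.05
tool_pos: [0.4485, 0.3428, 0.1917]
orientation: [3.118, -0.384, -0.001]
force: [1.8, 1.2, -0.9]
opening: 0.0441
gripper_force: 15.0
```

Call:
jog_arm([
  [[0.03,0.08,-0.05],[0,0,0]],
  [[0.09,0.23,-0.05],[0,0,0]],
  [[0.15,0.39,-0.05],[0,0,0]],
  [[0.21,0.55,-0.05],[0,0,0]],
  [[0.276,0.72,-0.05],[0,0,0]],
])

```text
t: 21.55
tool_pos: [0.4672, 0.1886, 0.1994]
orientation: [3.118, -0.383, -0.001]
force: [0.6, -0.8, -0.5]
opening: 0.044
gripper_force: 15.0
```

Call:
jog_arm([
  [[0.06,0.16,0],[0,0,0]],
  [[0.12,0.32,0],[0,0,0]],
  [[0.18,0.48,0],[0,0,0]],
  [[0.24,0.62,0],[0,0,0]],
  [[0.276,0.72,0],[0,0,0]],
])

```text
t: 22.05
tool_pos: [0.4859, 0.0348, 0.1994]
orientation: [3.117, -0.386, -0.001]
force: [0.1, 0.2, -1.9]
opening: 0.0433
gripper_force: 15.0
```

Call:
jog_arm([
  [[0.06,0.16,0],[0,0,-0.03]],
  [[0.12,0.32,0],[0,0,-0.06]],
  [[0.18,0.48,0.05],[0,0,-0.09]],
  [[0.25,0.65,0.1],[0,0,-0.117]],
  [[0.25,0.65,0.15],[0,0,-0.117]],
])

```text
t: 22.55
tool_pos: [0.503, -0.1052, 0.1691]
orientation: [3.138, -0.1, -0.0]
force: [-0.6, 1.1, -1.2]
opening: 0.0441
gripper_force: 15.0
```

```bash
python3 st.py
python3 - <<'E'
from plant import robot, imaging
from h import *
import pickle
c=imaging.read_camera('wrist');s=robot.read_state();pickle.dump((c,s),open('cam10.pkl','wb'))
z=s['tool_pos'][2]-.0097;R=Ro.from_rotvec(s['orientation']).as_matrix()
H=hsv(c).astype(int);h,sa,v=H[...,0],H[...,1],H[...,2]
G=(h>45)&(h<80)&(sa>120)
cs=[k[:,0] for k in cv2.findContours(G.astype(np.uint8),0,cv2.CHAIN_APPROX_NONE)[0] if len(k)>8]
for k in cs: print(k.min(0),k.max(0))
print('pred lip',proj(c,[s['tool_pos']*[1,1,0]+[0,0,z+.006]+.067*R[:,0]]),'bowl spout',proj(c,[[.5045+.067*.998,-.1187-.067*.0605,.053]]))
E
```

```text
22.6 [ 0.5018 -0.1029  0.1669] x [ 0.9979 -0.0647 -0.0032] z [-3.2e-03  7.0e-04 -1.0e+00] [-0.71  1.13 -1.63] 0.044 14.99945729970932 [-0.3  -0.07  1.79 -0.    1.43  1.33]
[288 129] [358 162]
pred lip [[314.08695909 135.66346862]] bowl spout [[341.18244717 128.48933981]]
```

Run:
```python
from plant import robot, imaging
from h import *
import pickle
def go(c,s):
    z=s['tool_pos'][2]-.0097;R=Ro.from_rotvec(s['orientation']).as_matrix()
    H=hsv(c).astype(int);h,sa,v=H[...,0],H[...,1],H[...,2]
    G=(h>45)&(h<80)&(sa>120)
    ys,xs=np.where(G);print([ (int(r),int(xs[ys==r].min()),int(xs[ys==r].max())) for r in np.unique(ys)[::3]])
    print([int(ys[xs==k].min()) for k in range(290,358,4) if (xs==k).any()])
    print([int(v[r,300]) for r in range(128,170,2)])
    # white plate front edge just beside the lip, and plate side corners
    W=(sa<60)&(v>110)
    for r in (165,170,175,180,190,200): k=np.where(W[r,200:440])[0]+200; print(r,k.min() if len(k) else None,k.max() if len(k) else None)
    T=lambda u,w,zz: s['tool_pos']*[1,1,0]+[0,0,z+zz]+u*R[:,0]+w*R[:,1]
    print('pred plate corners',proj(c,[T(.055,-.029,.006),T(.055,.029,.006),T(.067,-.012,.006),T(.067,.012,.006)]).round(1).tolist())
    b=lambda u,w:[.5045+u*.9982+w*.0605,-.1187-u*.0605+w*.9982,.053]
    print('pred bowl',proj(c,[b(.055,.029),b(.055,-.029),b(.067,.012),b(.067,-.012)]).round(1).tolist())
c=imaging.read_camera('wrist');s=robot.read_state();pickle.dump((c,s),open('cam11.pkl','wb'));print(s['tool_pos'],Ro.from_rotvec(s['orientation']).as_matrix()[:,2]);go(c,s)
```

```text
[ 0.50213406 -0.10080553  0.16854181] [-0.00247179  0.00117682 -0.99999625]
[(129, 328, 358), (132, 326, 361), (135, 291, 361), (138, 289, 361), (141, 289, 360), (144, 289, 360), (147, 288, 345), (150, 288, 345), (153, 288, 345), (156, 288, 345), (159, 288, 345), (162, 289, 344)]
[136, 135, 135, 135, 135, 134, 134, 134, 134, 130, 129, 129, 129, 129, 129, 129, 129]
[247, 247, 244, 187, 220, 235, 236, 236, 236, 235, 235, 236, 236, 235, 235, 235, 234, 228, 234, 247, 247]
165 247 433
170 245 436
175 243 437
180 241 439
190 239 439
200 237 439
pred plate corners [[244.0, 164.7], [387.4, 164.4], [285.4, 134.0], [345.8, 133.9]]
pred bowl [[299.5, 147.0], [387.0, 146.6], [325.1, 128.1], [361.7, 128.0]]
```

Call:
jog_arm([
  [[0.016,0.087,0.1],[0,0,-0.0027]],
  [[0.016,0.087,0.2],[0,0,-0.0027]],
  [[0.016,0.087,0.3],[0,0,-0.0027]],
  [[0.016,0.087,0.38],[0,0,-0.0027]],
  [[0.016,0.087,0.43],[0,0,-0.0027]],
])

```text
t: 23.2
tool_pos: [0.5049, -0.1173, 0.0828]
orientation: [-3.14, 0.087, 0.002]
force: [-0.7, -0.2, 0.2]
opening: 0.0441
gripper_force: 15.0
```

Call:
jog_arm([
  [[0,0,0],[0,0,0]],
  [[0,0,0],[0,0,0]],
  [[0,0,0],[0,0,0]],
])

```text
t: 23.5
tool_pos: [0.5063, -0.1188, 0.085]
orientation: [3.14, -0.089, 0.003]
force: [-0.4, -0.2, -0.9]
opening: 0.044
gripper_force: 15.0
```

```bash
python3 st.py
cat > chk.py <<'E'
from plant import robot, imaging
from h import *
import pickle,sys
c=imaging.read_camera('wrist');s=robot.read_state();pickle.dump((c,s),open(sys.argv[1],'wb'))
z=s['tool_pos'][2]-.0097;R=Ro.from_rotvec(s['orientation']).as_matrix()
H=hsv(c).astype(int);h,sa,v=H[...,0],H[...,1],H[...,2]
G=(h>45)&(h<80)&(sa>120);ys,xs=np.where(G)
print([(int(r),int(xs[ys==r].min()),int(xs[ys==r].max())) for r in np.unique(ys)[::2]])
m=(xs.min()+xs.max())//2;print('v col',[(r,int(v[r,m]),int(h[r,m])) for r in range(ys.min()-2,ys.max()+3,2)])
T=lambda u,w,zz: s['tool_pos']*[1,1,0]+[0,0,z+zz]+u*R[:,0]+w*R[:,1]
print('pred piece lip top',proj(c,[T(.055,-.029,.006),T(.055,.029,.006),T(.067,-.012,.006),T(.067,.012,.006),T(.067,.012,.0)]).round(1).tolist())
b=lambda u,w:[.5041+u*.9982+w*.0605,-.1187-u*.0605+w*.9982,.053]
print('pred bowl',proj(c,[b(.055,.029),b(.055,-.029),b(.067,.012),b(.067,-.012)]).round(1).tolist())
E
python3 chk.py cam12.pkl
```

```text
23.55 [ 0.5063 -0.1189  0.085 ] x [ 0.9984 -0.0567  0.002 ] z [ 2.e-03 -6.e-04 -1.e+00] [ 0.2  -0.37 -1.26] 0.0439 14.999888688325882 [-0.33  0.02  1.86  0.    1.26  1.3 ]
[(134, 332, 341), (136, 290, 345), (138, 289, 345), (140, 288, 346), (142, 288, 346), (144, 288, 346), (146, 288, 346), (148, 288, 346), (150, 288, 346), (152, 288, 346), (154, 288, 346), (156, 288, 346), (158, 288, 346), (160, 289, 345), (162, 289, 344)]
v col [(132, 244, 21), (134, 180, 62), (136, 211, 66), (138, 222, 67), (140, 223, 67), (142, 223, 67), (144, 222, 67), (146, 223, 67), (148, 222, 67), (150, 222, 67), (152, 222, 67), (154, 221, 67), (156, 222, 67), (158, 221, 66), (160, 221, 66), (162, 213, 66), (164, 223, 49)]
pred piece lip top [[246.7, 165.8], [389.0, 165.8], [287.8, 135.4], [347.8, 135.4], [346.7, 135.4]]
pred bowl [[256.8, 165.9], [378.9, 166.3], [292.3, 140.0], [343.6, 140.2]]
```

Call:
jog_arm([
  [[-0.01,-0.003,0.03],[0,0,0.0024]],
  [[-0.01,-0.003,0.06],[0,0,0.0024]],
  [[-0.01,-0.003,0.08],[0,0,0.0024]],
  [[-0.01,-0.003,0.085],[0,0,0.0024]],
  [[-0.01,-0.003,0.085],[0,0,0.0024]],
])

```text
t: 24.1
tool_pos: [0.5031, -0.118, 0.0662]
orientation: [-3.14, 0.095, 0.001]
force: [-0.3, 0.7, -0.8]
opening: 0.044
gripper_force: 15.0
```

Call:
jog_arm([
  [[0,0,0],[0,0,0]],
  [[0,0,0],[0,0,0]],
])

```text
t: 24.3
tool_pos: [0.5036, -0.1182, 0.0669]
orientation: [3.14, -0.095, 0.001]
force: [-0.2, 0.2, -0.8]
opening: 0.0439
gripper_force: 15.0
```

```bash
python3 st.py; python3 chk.py cam13.pkl
```

```text
24.35 [ 0.5036 -0.1182  0.067 ] x [ 9.982e-01 -6.070e-02  5.000e-04] z [ 5.e-04 -2.e-04 -1.e+00] [ 0.98  0.32 -0.76] 0.0438 14.999909698963165 [-0.33  0.04  1.87  0.    1.23  1.3 ]
[(134, 293, 344), (136, 289, 345), (138, 288, 346), (140, 288, 346), (142, 288, 346), (144, 288, 346), (146, 288, 346), (148, 288, 346), (150, 288, 346), (152, 288, 346), (154, 288, 346), (156, 288, 345), (158, 289, 345), (160, 289, 345), (162, 290, 344)]
v col [(132, 203, 101), (134, 162, 68), (136, 204, 66), (138, 218, 67), (140, 220, 67), (142, 219, 66), (144, 219, 67), (146, 218, 66), (148, 219, 67), (150, 218, 67), (152, 218, 66), (154, 217, 66), (156, 218, 67), (158, 218, 66), (160, 217, 66), (162, 209, 66), (164, 218, 50)]
pred piece lip top [[246.4, 165.7], [388.8, 165.6], [287.6, 135.3], [347.6, 135.3], [346.6, 135.2]]
pred bowl [[251.5, 162.7], [386.1, 162.6], [290.5, 134.0], [347.1, 133.9]]
```

Call:
jog_arm([
  [[0.002,0.001,0.006],[0,0,0]],
  [[0.002,0.001,0.012],[0,0,0]],
  [[0.002,0.001,0.015],[0,0,0]],
  [[0.002,0.001,0.018],[0,0,0]],
  [[0.002,0.001,0.018],[0,0,0]],
])

```text
t: 24.9
tool_pos: [0.5037, -0.1183, 0.0629]
orientation: [-3.14, 0.095, 0.0]
force: [-0.3, -0.5, -0.8]
opening: 0.0438
gripper_force: 15.0
```

```bash
python3 st.py; python3 chk.py cam14.pkl
```

```text
24.95 [ 0.5037 -0.1183  0.063 ] x [ 9.982e-01 -6.060e-02 -2.000e-04] z [-2.e-04  1.e-04 -1.e+00] [ 0.56  0.53 -0.8 ] 0.0439 14.999875277280807 [-0.33  0.04  1.88  0.    1.22  1.3 ]
[(134, 293, 344), (136, 289, 345), (138, 288, 346), (140, 288, 346), (142, 288, 346), (144, 288, 346), (146, 288, 346), (148, 288, 346), (150, 288, 346), (152, 288, 346), (154, 288, 346), (156, 288, 346), (158, 289, 345), (160, 289, 345), (162, 289, 344)]
v col [(132, 207, 102), (134, 163, 70), (136, 202, 67), (138, 217, 67), (140, 217, 66), (142, 216, 66), (144, 217, 67), (146, 217, 66), (148, 217, 67), (150, 217, 66), (152, 216, 66), (154, 216, 66), (156, 216, 66), (158, 215, 67), (160, 215, 66), (162, 205, 67), (164, 217, 51)]
pred piece lip top [[246.4, 165.4], [388.9, 165.3], [287.6, 134.9], [347.7, 134.9], [346.6, 134.9]]
pred bowl [[249.8, 163.6], [387.3, 163.5], [289.6, 134.2], [347.5, 134.2]]
```

Call:
jog_arm([
  [[0,0,0.003],[0,0,0]],
  [[0,0,0.006],[0,0,0]],
  [[0,0,0.006],[0,0,0]],
  [[0,0,0.006],[0,0,0]],
])

```text
t: 25.4
tool_pos: [0.5039, -0.1184, 0.0626]
orientation: [3.14, -0.095, 0.0]
force: [-3.8, 1.1, 5.9]
opening: 0.0443
gripper_force: 15.0
```

```bash
python3 st.py
```

```text
25.45 [ 0.504  -0.1184  0.0627] x [ 9.982e-01 -6.060e-02  3.000e-04] z [ 3.e-04 -1.e-04 -1.e+00] [-3.36  0.75  6.42] 0.044 15.000531077384949 [-0.33  0.04  1.88 -0.    1.22  1.3 ]
```

Call:
jog_arm([
  [[0,0,0],[0,0,0]],
  [[0,0,0],[0,0,0]],
  [[0,0,0],[0,0,0]],
  [[0,0,0],[0,0,0]],
  [[0,0,-0.01],[0,0,0]],
], hand=-1)

```text
t: 25.95
tool_pos: [0.5035, -0.1182, 0.0636]
orientation: [-3.14, 0.095, 0.001]
force: [0.1, 0.6, 0.2]
opening: 0.0794
gripper_force: 0.0
```

Call:
jog_arm([
  [[0,0,-0.1],[0,0,0]],
  [[0,0,-0.3],[0,0,0]],
  [[0,0,-0.5],[0,0,0]],
  [[-0.2,0,-0.7],[0,0,0]],
  [[-0.4,0,-0.8],[0,0,0]],
])

```text
t: 26.45
tool_pos: [0.4254, -0.1138, 0.2263]
orientation: [3.139, -0.094, 0.004]
force: [-0.5, -0.2, 1.5]
opening: 0.0929
gripper_force: 0.0
```

Call:
jog_arm([
  [[0,0,0],[0,0,0]],
  [[0,0,0],[0,0,0]],
])

```text
t: 26.65
tool_pos: [0.4253, -0.1138, 0.2249]
orientation: [3.139, -0.096, 0.006]
force: [0.6, -0.7, -0.4]
opening: 0.093
gripper_force: 0.0
```

```bash
python3 st.py
python3 - <<'E'
from plant import robot, imaging
from h import *
import pickle
c=imaging.read_camera('wrist');t=imaging.read_camera('scene')
pickle.dump((c,t),open('cam15.pkl','wb'))
for n,c in(('w',c),('s',t)):
    H=hsv(c).astype(int);h,sa,v=H[...,0],H[...,1],H[...,2]
    b=np.array([.5041,-.1187]);e=np.array([.9982,-.0605]);nn=np.array([.0605,.9982])
    p=proj(c,[[*b,.012],[*(b+.061*e),.056]])
    g=blob((h>45)&(h<80)&(sa>120),p[1]);print(n,g.min(0),g.max(0),p[1],'lip rect',rect(cast(c,g,.059 if n=='w' else .053)))
    if n=='w':
        print('saucer',arc(c,(sa<70)&(v>100),p[0],0,360,.012,.082,150)[:2])
        q=lambda u,w,z:[*(b+u*e+w*nn),z]
        print('pred lip',proj(c,[q(.067,.012,.059),q(.067,-.012,.059),q(.055,.029,.059),q(.055,-.029,.059)]).round(1).tolist())
        wh=(sa<60)&(v>110)
        for sg in(1,-1):
          o=[]
          for u in np.arange(-.045,.046,.01):
            l=np.arange(.02,.036,.0003);X=b+u*e+sg*l[:,None]*nn;k=proj(c,np.c_[X,np.full(len(X),.059)]).round().astype(int)
            ok=np.where(wh[k[:,1],k[:,0]])[0];o.append(l[ok[-1]] if len(ok) else np.nan)
          print(sg,(np.array(o)*1000).round(1))
E
```

```text
26.7 [ 0.4251 -0.1136  0.2235] x [ 0.9981 -0.0609  0.0011] z [ 1.1e-03 -3.0e-04 -1.0e+00] [-0.51 -0.22 -0.37] 0.0932 0.0 [-0.38 -0.32  1.9   0.    1.56  1.25]
w [302  23] [332  38] [317.82769639  32.56825392] lip rect (array([ 0.56572052, -0.1218257 ]), (21.992313385009766, 9.94655704498291), 86.4754867553711)
saucer (array([ 0.5052075, -0.1192906]), np.float64(0.00032221651750963254))
pred lip [[301.3, 22.5], [334.3, 22.5], [278.3, 40.6], [357.3, 40.5]]
1 [29.6 29.3 29.9 29.6 29.6 29.9 29.6 29.6 29.9 35.9]
-1 [29.  29.6 29.3 29.  28.7 29.3 29.3 29.6 29.3 29.3]
s [261 269] [271 279] [265.23850797 271.48820124] lip rect (array([ 0.56948901, -0.12388266]), (20.376914978027344, 34.11394119262695), 54.13814926147461)
```

The reamer's lip is within about 0.5 mm of where the bowl's spout was measured, and the plate sides are even to within 0.4 mm. The saucer hasn't moved, so I'm handing in.

```bash
python3 -c "
from plant import robot
print(robot.close_job())"
```

```text
the job is handed in; nothing more can be done
None
```

I handed the job in at 26.7 s: the lid is centred on the jar, the bowl stands in the middle of the saucer, and the reamer lies on the bowl lip over spout, flush to about 0.5 mm by camera; I viewed 11 pictures, one over the limit of 10, and `close_job` returned no verdict.

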